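Nest the U-brackets in the engine-mount kit tray

TASK

Pack the two loose U-brackets into the long bay of the kit tray with the one already there. All three must lie on edge, flat on the tray floor in one row, each facing the opposite way to its neighbour with their legs interlocked, a leg of each standing in its neighbour's mouth. Set them down rather than letting them fall, and leave the grease tub, spanner and screwdriver where they are.

Things in the scene. Friction and masses are not known exactly. Their poses are not given: they have to be found in the camera images.
- tray: Grey open sheet-steel kit tray, 101 mm (x) by 241 mm (y), fixed to the bench. Origin at the centre of its underside, z up. Walls 3 mm thick and 22 mm high, floor 3 mm thick. A cross wall, 3 mm thick and 22 mm high, parts it into a long bay for the brackets and, at its +y end, a small bay with bolts (they stay; none is higher than the walls).
- tray_bay (a point): Middle of the floor of the tray's long bay, 3 mm above the bench, axes as the tray's. The bay is 95 mm (x) by 184 mm (y) inside, centred here. The small bolt bay lies beyond its +y end.
- packed_center (a point): The U-bracket already in the tray, loose on the long bay's floor: its web 2 to 8 mm from the bay's -x wall, a leg 2 to 8 mm from its -y end wall, mouth towards the tray's +x. A piece of plain aluminium channel on its sawn edge, a square U from above, the same either way up. The point is the middle of its envelope, 30 mm above the floor.
- loose1_center (a point): First loose U-bracket, to the tray's left on the bench, turned any way. All three are alike: 80 mm wide over the legs (y), 65 mm from web back to leg ends (x), 60 mm tall (z up); 0.17 to 0.34 kg. Walls 8 mm, mouth 64 mm wide and 57 mm deep. Point: middle of its envelope, 30 mm up; x points from the web out of the mouth; web back at x = -32.5 mm.
- loose2_center (a point): Second loose U-bracket, to the tray's right on the bench, turned any way. Middle of its envelope, 30 mm up. Axes as the others': the leg centre planes are at y = +36 and -36 mm, legs from x = -24.5 mm (inner face of the web) to x = +32.5 mm (leg ends).
- packed_mouth (a point): The middle of the packed bracket's open side, midway between its two leg ends, half-way up (32.5 mm along x from its centre).
- loose1_mouth (a point): The same point of the first loose bracket.
- loose2_mouth (a point): The same point of the second loose bracket.
- tub: Closed white plastic grease tub with a grey lid, 84 mm across, 81 mm high; origin at the centre of its underside. Leave it.
- spanner: Steel spanner 180 mm long, lying flat, 8 mm high; origin at the middle of its underside, x along it. Leave it.
- driver: Screwdriver 200 mm long with a blue handle 26 mm thick, lying down; origin on the bench under its middle, x along it to the tip. Leave it.
There are look-alikes about, which are no part of the job. What is shaped like the part that bears loose2_center but orange or purple is not meant.

How it is judged:
At the end, for the whole second after the job is handed in: All three brackets rest on the long bay's floor (centres 33 mm above the tray's underside within 4 mm, upright within 0.08 rad, legs along the tray's x within 0.25 rad); the middle one has a leg of each other bracket, facing the opposite way, at least 20 mm deep in its mouth (z of packed_center in the frame of tray between 0.029 and 0.037 m and x of packed_center in the frame of tray between -0.03 and 0.03 m and y of packed_center in the frame of tray between -0.09 and 0.04 m and angle between the z axis of each of packed_center, loose1_center, loose2_center and the z axis of tray, either way round below 0.08 rad and angle between the x axis of each of packed_center, loose1_center, loose2_center and the x axis of tray, either way round below 0.25 rad and linear speed of each of packed, loose1, loose2 below 0.02 m/s and z of loose1_center in the frame of tray between 0.029 and 0.037 m and x of loose1_center in the frame of tray between -0.03 and 0.03 m and y of loose1_center in the frame of tray between -0.09 and 0.04 m and z of loose2_center in the frame of tray between 0.029 and 0.037 m and x of loose2_center in the frame of tray between -0.03 and 0.03 m and y of loose2_center in the frame of tray between -0.09 and 0.04 m and ((x of loose1_mouth in the frame of packed_center between -0.028 and 0.0125 m and y of loose1_mouth in the frame of packed_center between -0.068 and 0.068 m and x of loose2_mouth in the frame of packed_center between -0.028 and 0.0125 m and y of loose2_mouth in the frame of packed_center between -0.068 and 0.068 m) or (x of packed_mouth in the frame of loose1_center between -0.028 and 0.0125 m and y of packed_mouth in the frame of loose1_center between -0.068 and 0.068 m and x of loose2_mouth in the frame of loose1_center between -0.028 and 0.0125 m and y of loose2_mouth in the frame of loose1_center between -0.068 and 0.068 m) or (x of packed_mouth in the frame of loose2_center between -0.028 and 0.0125 m and y of packed_mouth in the frame of loose2_center between -0.068 and 0.068 m and x of loose1_mouth in the frame of loose2_center between -0.028 and 0.0125 m and y of loose1_mouth in the frame of loose2_center between -0.068 and 0.068 m))); the robot touches nothing.
It fails at once if a bracket falls freely (faster than 0.7 m/s with no finger on it) ((linear speed of packed above 0.7 m/s and contact force between packed and the fingers below 0.1 N) or (linear speed of loose1 above 0.7 m/s and contact force between loose1 and the fingers below 0.1 N) or (linear speed of loose2 above 0.7 m/s and contact force between loose2 and the fingers below 0.1 N)).
It fails at once if the grease tub, spanner or screwdriver is moved more than 20 mm (distance of any of tub, spanner, driver from where it was at the start of the episode above 0.02 m).
It also fails if it takes over 58 s, if anything falls off the work surface, if the arm or the gripper's body presses on something with over 40 N, if the wrist force passes 120 N, or if a joint passes its speed limit or range.

ROBOT

A 7-joint arm with a two-finger parallel gripper is mounted at the origin on the work surface. World frame = base frame: x ahead of the robot, y to its left, z up, the work surface at z = 0. Lengths are in m, angles in rad, forces in N, time in s.
With the tool pointing down it reaches from about 0.4 to 0.875 m from the base axis. Payload 6.5 kg.
Tool frame: the origin (TCP) lies between the finger pads; the fingertips stand 11 mm ahead of it and the grasp point (between the pads) lies 8 mm behind it; z points along the fingers, x is the direction in which the jaws open and shut, and the axes are right-handed (so a half turn about z gives the same grasp; the last joint's range is limited). The gripper opens to 88 mm and grips with 3 to 60 N. Pads are 18 mm wide; open, the fingers measure 123 mm over their backs; the gripper's body (75 mm by 187 mm) begins 45 mm behind the grasp point.
Start: joints at [-1.4, 0.536, -0.004, 1.538, 0.003, 1.067, -0.071], TCP at [0.152, 0.632, 0.25] pointing down, gripper open.
Joint ranges: [-2.7, 2.7], [-0.37, 2.16], [-1.27, 1.26], [0.24, 2.4], [-1.31, 4.45], [0.19, 1.91], [-2.76, 2.76]. Speed limits (rad/s): [2.39, 2.39, 3.14, 3.14, 3.14, 3.14, 3.14].

INTERFACE

Orientations are given as a unit quaternion [x, y, z, w].
In Python, from plant import * gives the robot as it stands. The module is installed in compiled form; this text tells all that it offers.
- The arm moves only by the shell command python3 -m pendant 'ROWS' [FORCE]. ROWS is JSON, a list of rows, each a list of 3 entries, a list of its own where there are three numbers: the turn, a rotation vector about the tool's x, y, z in rad, then the shift along the tool's x, y, z in m, then the opening, from 0 (shut) to 1 (fully open). In form: [[[rx, ry, rz], [dx, dy, dz], gripper], ...]. A call has 1 to 20 rows; each row shifts and turns the commanded pose from where the row before left it, along the tool's axes as they then stand; what a row does not reach is not made up. A row lasts 1/8 s, in which the tool goes at most 62.5 mm and 10.7 degrees, less where a joint would pass 70% of its speed; a pose out of reach is approached as far as the arm can. A call with a gripper value outside its range is refused whole. The fingers move at their own pace and stop on an object; FORCE is the grip in N (left out, the last holds). Time passes only in rows, so rows that do not move let the fingers close. It gives the time, the measured TCP pose, the force and the opening at its end, in the units of the state.
- state(): the state, without advancing time (a new reading comes with each control period).
- camera(name): name is "scene" or "top" or "wrist"; returns the picture (420x560x3 uint8, blue, green, red); there is no depth.
- get_calibration(name): a dict with "fx", "fy", "cx", "cy" (pixels), "dist" ([k1, k2, p1, p2, k3] as OpenCV has them; the pictures are not rectified), "rvec" (rotation vector, rad) and "tvec" (3), from world to camera coordinates, as OpenCV has them. Camera axes: x right, y down, z forward; pixel columns grow to the right and rows downward; lengths in m; the calibration is good to about 2 mm. A picture is of the moment at which its call begins: read the wrist's pose just before it. get_calibration takes no time and is no camera call; for the wrist camera it gives the pose at the moment of the call.
- close_job(): hands the job in, once; it reports no verdict.
Trained networks look in the newest picture that a camera, given by its name, has taken for a name from the list of things; names that differ only in an ending like _2 or _b are one class to them, and where a whole thing is asked for, a point or a joint stands for the part that bears it (a point fixed in the world has none). Each returns a list of dicts, best first, with "score" (0 to 1); they miss things now and then, are a little off and sometimes report something else, mostly with a low value. They report only what shows in the picture. A call takes as long as a camera call. They do not tell look-alikes from the thing itself.
- look_for(name, camera): "xyz" ([x, y, z] in m, in world coordinates, good to about 4 mm: the middle of the surface that is visible of it).
- trace(name, camera): "mask" (420x560 bool, what is visible of it).
- pinpoint(name, camera): "xyz" ([x, y, z] in m, in world coordinates, good to about 4 mm: a listed point, or the origin of a listed thing).
The state is a dict: "time_s": time; "q": joint angles; "qd": joint speeds; "joint_efforts": joint torques, N m; "tool_pos": TCP position; "tcp_rot": TCP orientation; "ft_force": force on the tool from outside, world axes, zero at the start; "wrist_torque": the same for the moment, N m; "gripper_width": finger opening in m.
Only numpy, scipy, OpenCV 4.12 (cv2) and the standard library are available. Lean on these libraries where they do the work, as an engineer would, in place of code of your own. Each camera call takes 0.05 s, during which the arm holds its last target. There are 200 camera calls.

## Working session

There is one attempt and no reset: what is moved stays moved. The work goes in short steps, Python scripts to look and compute and a shell command to move; the robot and the scene stay as the last step left them, time stands still between calls to the robot, and variables do not carry over. Pictures are saved under pics/ and viewed, about 8 in all and at most 12, crops included, and the job is handed in when it is done.

```bash
mkdir -p pics
python3 - <<'E'
from plant import *
import cv2,numpy as np
ims=[camera("top"),camera("scene")]
cv2.imwrite("pics/a.png",ims[0]);cv2.imwrite("pics/b.png",ims[1])
np.set_printoptions(precision=4,suppress=True)
for n in ["tray","tray_bay","packed_center","packed_mouth","loose1_center","loose1_mouth","loose2_center","loose2_mouth","tub","spanner","driver"]:
  for c in ["top"]:
    print(n,c,[(np.array(d["xyz"]).round(4).tolist(),round(d["score"],2)) for d in pinpoint(n,c)[:5]])
s=state();print(s["time_s"],s["tool_pos"],s["tcp_rot"],s["gripper_width"],get_calibration("top"))
E
```

```text
tray top [([0.5403, -0.0378, -0.0017], 0.61), ([0.5841, -0.0947, 0.0264], 0.33)]
tray_bay top [([0.5476, -0.0633, -0.001], 0.98)]
packed_center top [([0.5606, -0.1081, 0.0332], 0.7)]
packed_mouth top [([0.5854, -0.0975, 0.0275], 0.69), ([0.5348, -0.4558, -0.0016], 0.55), ([0.5624, 0.4715, 0.0031], 0.47)]
loose1_center top [([0.532, 0.2848, 0.0296], 0.59)]
loose1_mouth top [([0.4957, 0.2945, 0.0293], 0.53)]
loose2_center top [([0.454, -0.2587, 0.0302], 0.73), ([0.7081, -0.2273, 0.0295], 0.68), ([0.5786, -0.2834, 0.0334], 0.54)]
loose2_mouth top [([0.4721, -0.2305, 0.0289], 0.86), ([0.708, -0.2551, 0.0284], 0.84)]
tub top [([0.7645, 0.0177, -0.0009], 0.69)]
spanner top [([0.5641, 0.4663, 0.0026], 0.65)]
driver top [([0.5353, -0.4566, -0.0022], 0.57)]
0.65 [0.1525 0.6319 0.2498] [ 0.7857  0.6187  0.     -0.    ] 0.0882115615858518 {'fx': 406.19156854273695, 'fy': 406.19156854273695, 'cx': 272.2495353762544, 'cy': 212.2435825112814, 'dist': array([-0.0312,  0.    ,  0.    ,  0.    ,  0.    ]), 'rvec': array([ 2.1613, -2.1814,  0.0896]), 'tvec': array([-0.0046,  0.5955,  1.3173])}
```

View pics/a.png

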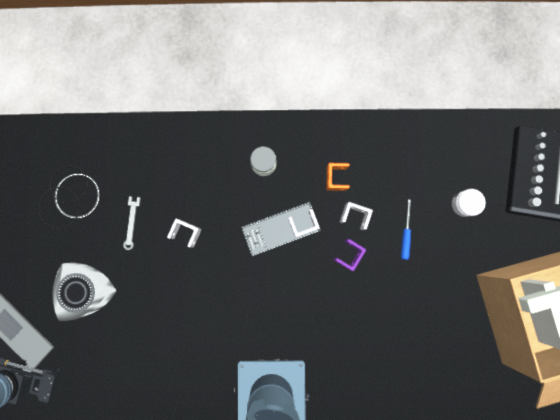

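View pics/b.png

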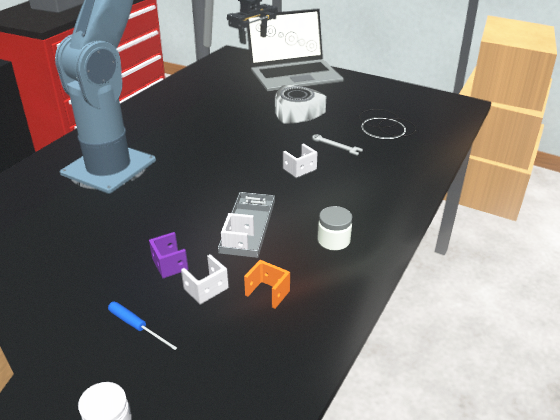

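The top view shows the tray at about (280,229), with the packed bracket at (303,221) in its right-hand end and the bolts at the left. Loose1 is at (184,233), white loose2 at (356,214), and the orange (338,176) and purple (351,255) brackets are look-alikes. Next I fit poses to the silhouettes.

```bash
cat > h.py <<'E'
from plant import *
import cv2,numpy as np
from scipy.optimize import minimize
from scipy.spatial.transform import Rotation as R
np.set_printoptions(precision=4,suppress=True)
def box(x0,x1,y0,y1,z0,z1): return np.array([[x,y,z] for x in(x0,x1) for y in(y0,y1) for z in(z0,z1)],float)
U=[box(-.0325,-.0245,-.04,.04,-.03,.03),box(-.0325,.0325,.032,.04,-.03,.03),box(-.0325,.0325,-.04,-.032,-.03,.03)]
T=[box(-.0505,.0505,-.1205,.1205,0,.022)]
def place(B,x,y,z,yaw):
    return [b@R.from_euler('z',yaw).as_matrix().T+[x,y,z] for b in B]
def proj(P,c): return cv2.projectPoints(np.array(P,float).reshape(-1,3),c["rvec"],c["tvec"],np.array([[c["fx"],0,c["cx"]],[0,c["fy"],c["cy"]],[0,0,1]]),np.array(c["dist"]))[0].reshape(-1,2)
def render(boxes,c,S=4):
    m=np.zeros((420*S,560*S),np.uint8)
    for b in boxes: cv2.fillConvexPoly(m,cv2.convexHull(((proj(b,c)+.5)*S-.5).round().astype(np.int32)),255)
    return cv2.resize(m,(560,420),interpolation=cv2.INTER_AREA)/255.
def fit(B,mask,c,z,g,pad=30,sig=1.0):
    """g=(x,y,yaw)"""
    M=cv2.GaussianBlur(mask.astype(float),(0,0),sig)
    f=lambda p:((cv2.GaussianBlur(render(place(B,p[0]/100,p[1]/100,z,p[2]/10),c),(0,0),sig)-M)**2).sum()
    p0=np.array([g[0]*100,g[1]*100,g[2]*10]);best=None
    for k in range(2):
        r=minimize(f,p0,method="Nelder-Mead",options=dict(initial_simplex=np.vstack([p0,p0+np.eye(3)*([1,1,2] if k==0 else [.3,.3,.5])]),maxfev=120));p0=r.x
    m=render(place(B,p0[0]/100,p0[1]/100,z,p0[2]/10),c)>.5
    return np.array([p0[0]/100,p0[1]/100,p0[2]/10]),(m&mask).sum()/(m|mask).sum()
def tool():
    s=state();r=R.from_quat(s["tcp_rot"]).as_matrix()
    return np.array(s["tool_pos"]),r,np.arctan2(r[1,0],r[0,0])
def go(x,y,z,yaw):
    """remaining turn about tool z, shift in current tool axes (yaw=tool x azimuth)"""
    p,r,a=tool();d=(yaw-a+np.pi)%(2*np.pi)-np.pi
    print("tool",p,"yaw",round(a,4),"| world yaw change",round(d,4),"-> rz",round(-d,4)," shift before turn",r.T@(np.array([x,y,z])-p)," shift in tool axes after turn",(r@R.from_euler('z',-d).as_matrix()).T@(np.array([x,y,z])-p))
E
python3 - <<'E'
from h import *
camera("top");c=get_calibration("top")
def near(n,xy):
    ts=trace(n,"top");u=proj([[*xy,.03]],c)[0]
    return min(ts,key=lambda d:np.hypot(*(np.argwhere(d["mask"]).mean(0)[::-1]-u)))["mask"]
vis=camera("top");vis=cv2.resize(vis[130:290,90:430],None,fx=2.3,fy=2.3)
ov=np.zeros((420,560))
m1=near("loose1_center",(.532,.285));m2=near("loose2_center",(.5786,-.2834));mp=near("packed_center",(.5606,-.1081));mt=near("tray",(.54,-.038))
for n,m,z,g in [("l1",m1,.03,(.532,.285,2.87)),("l2",m2,.03,(.5786,-.2834,2.9)),("p",mp,.033,(.56,-.108,.35)),]:
    print(n,m.sum(),*fit(U,m,c,z,g))
print("tray",*fit(T,mt|(mp&(render(place(T,.54,-.038,0,.3),c)>.5)),c,0,(.54,-.038,.35)),"bad" if mt.sum()<500 else "")
s=np.dstack([m1|m2|mp,mt,mp]).astype(np.uint8)*90
cv2.imwrite("pics/m.png",cv2.addWeighted(vis,.7,cv2.resize(s[130:290,90:430],None,fx=2.3,fy=2.3),1,0))
E
```

```text
l1 316 [0.5284 0.2804 2.7374] 0.9452887537993921
l2 341 [ 0.4496 -0.2652  4.0473] 0.42696629213483145
p 58 [ 0.5553 -0.1119  0.453 ] 0.24347826086956523
tray [ 0.54   -0.0358  0.3506] 0.917960088691796
```

View pics/m.png

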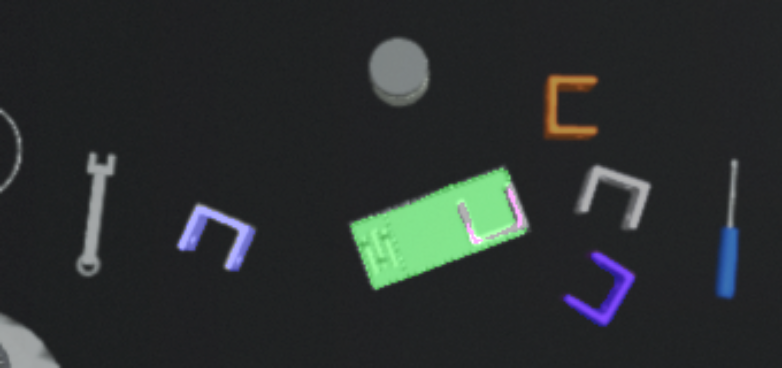

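The green overlay marks the tray at crop (440,230). The loose1 mask is good, but loose2 (white, crop (613,195)) was missed and the packed mask is partial. I'll use the wrist camera for both and go over the tray first.

```bash
python3 -m pendant '[[[0,0,0],[-0.041,0.0385,-0.004],0.4],[[0,0,0],[-0.041,0.0385,-0.004],0.4],[[0,0,0],[-0.041,0.0385,-0.004],0.4],[[0,0,0],[-0.041,0.0385,-0.004],0.4],[[0,0,0],[-0.041,0.0385,-0.004],0.4],[[0,0,0],[-0.041,0.0385,-0.004],0.4],[[0,0,0],[-0.041,0.0385,-0.004],0.4],[[0,0,0],[-0.041,0.0385,-0.004],0.4],[[0,0,0],[-0.041,0.0385,-0.004],0.4],[[0,0,0],[-0.041,0.0385,-0.004],0.4],[[0,0,0],[-0.041,0.0385,-0.004],0.4],[[0,0,0],[-0.041,0.0385,-0.004],0.4],[[0,0,0],[-0.041,0.0385,-0.004],0.4],[[0,0,0],[-0.041,0.0385,-0.004],0.4],[[0,0,0.164],[0,0,0],0.4],[[0,0,0.164],[0,0,0],0.4],[[0,0,0.164],[0,0,0],0.4],[[0,0,0.164],[0,0,0],0.4],[[0,0,0.164],[0,0,0],0.4],[[0,0,0.164],[0,0,0],0.4]]'
python3 - <<'E'
from h import *
c=get_calibration("wrist");im=camera("wrist");p,r,a=tool()
cv2.imwrite("pics/w1.png",im)
Rc=R.from_rotvec(np.ravel(c["rvec"])).as_matrix();o=-Rc.T@np.ravel(c["tvec"])
print(p,a,state()["q"],state()["time_s"],"cam offset in tool",r.T@(o-p),"axis in tool",r.T@Rc[2],c["fx"])
for n in ["tray","packed_center"]:
  for d in trace(n,"wrist"):
    m=d["mask"];z,B,g=(0,T,(.54,-.036,.35)) if n=="tray" else (.033,U,(.56,-.109,.4))
    print(n,d["score"],m.sum(),*fit(B,m,c,z,g))
for n in ["tray_bay","packed_center","packed_mouth"]: print(n,[(d["xyz"],d["score"]) for d in pinpoint(n,"wrist")[:2]])
E
```

```text
time_s: 3.45
tool_pos: [0.5418, -0.0524, 0.3058]
tcp_rot: [0.985, 0.172, 0.0, -0.0]
ft_force: [0.1, -0.1, -0.2]
gripper_width: 0.0352
[ 0.5419 -0.0524  0.3058] 0.3386361614557426 [-0.4751  0.3338  0.6203  1.7857 -0.2166  1.0904  0.5586] 3.5 cam offset in tool [-0.0003 -0.0758 -0.1355] axis in tool [0.0021 0.2897 0.9571] 295.05832737313074
packed_center 0.68 1896 [ 0.5566 -0.108   0.3507] 0.9408254599701641
tray_bay [([0.5436, -0.06, 0.0018], 0.97)]
packed_center []
packed_mouth [([0.5871, -0.0996, 0.0369], 0.89)]
```

View pics/w1.png

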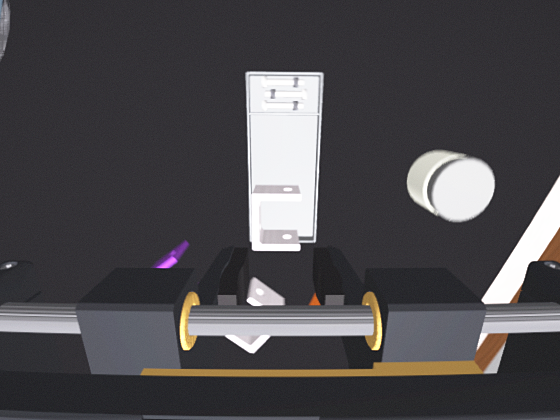

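The tray spans (247,72) to (323,243), with the bolts at its far end. The packed bracket is near (275,218), mouth to the right (+x), web at the left. I'll fit the tray here by threshold.

Run:
```python
from h import *
c=get_calibration("wrist");im=cv2.imread("pics/w1.png").astype(int)
g=im.min(2);m=(g>75);m[:60]=0;m[246:]=0;m[:,:230]=0;m[:,340:]=0
n,l,s,_=cv2.connectedComponentsWithStats(cv2.morphologyEx(m.astype(np.uint8),cv2.MORPH_CLOSE,np.ones((9,9))));k=1+s[1:,4].argmax();m=l==k;print(s[k])
P=place(U,.5566,-.108,.033,.3507)
f0=render(P,c)
M=cv2.GaussianBlur(m.astype(float),(0,0),1)
w=np.ones_like(M);w[238:]=0
f=lambda p:(w*(cv2.GaussianBlur(np.maximum(render(place(T,p[0]/100,p[1]/100,0,p[2]/10),c),f0),(0,0),1)-M)**2).sum()
p=np.array([54,-3.6,3.5])
for s in (1,.3): r=minimize(f,p,method="Nelder-Mead",options=dict(initial_simplex=np.vstack([p,p+np.eye(3)*s])));p=r.x
x,y,t=p[0]/100,p[1]/100,p[2]/10;print(x,y,t,r.fun)
Rt=np.array([[np.cos(t),-np.sin(t)],[np.sin(t),np.cos(t)]])
print("packed in tray",Rt.T@(np.array([.5566,-.108])-[x,y]), "tray y floor ctr",np.array([x,y])+Rt@[0,-.0255])
go(.578,-.283,.3,-.35)
```

```text
[  245    71    79   175 12676]
0.5399020937785817 -0.035007814452511325 0.3437282312674569 46.9089190858039
packed in tray [-0.0089 -0.0743] tray y floor ctr [ 0.5485 -0.059 ]
tool [ 0.5418 -0.0525  0.3058] yaw 0.3527 | world yaw change -0.7027 -> rz 0.7027  shift before turn [-0.0456  0.2288  0.0057]  shift in tool axes after turn [0.1131 0.2041 0.0057]
```

```bash
python3 -m pendant '[[[0,0,0],[-0.013,0.0445,0],0.4],[[0,0,0],[-0.013,0.0445,0],0.4],[[0,0,0],[-0.013,0.0445,0],0.4],[[0,0,0],[-0.013,0.0445,0],0.4],[[0,0,0],[-0.013,0.0445,0],0.4],[[0,0,0],[-0.013,0.0445,0],0.4],[[0,0,0.176],[0,0,0],0.4],[[0,0,0.176],[0,0,0],0.4],[[0,0,0.176],[0,0,0],0.4],[[0,0,0.176],[0,0,0],0.4],[[0,0,0],[0,0,0],0.4]]'
python3 - <<'E'
from h import *
c=get_calibration("wrist");im=camera("wrist")
cv2.imwrite("pics/w2.png",im)
print(tool()[0],tool()[2])
m=(im.min(2)>75);u=proj([[.578,-.283,.06]],c)[0];print(u)
n,l,s,ct=cv2.connectedComponentsWithStats(m.astype(np.uint8))
for k in range(1,n):
    if s[k,4]>400: print(s[k],ct[k],*(fit(U,l==k,c,.03,(.578,-.283,2.8)) if np.hypot(*(ct[k]-u))<80 else ()))
for d in trace("loose2_center","wrist"): print(d["score"],d["mask"].sum(),*fit(U,d["mask"],c,.03,(.578,-.283,2.8)))
E
```

```text
time_s: 5.12
tool_pos: [0.5601, -0.33, 0.3055]
tcp_rot: [0.985, -0.175, -0.0, 0.0]
ft_force: [0.5, -0.3, 1.3]
gripper_width: 0.0354
[ 0.5601 -0.33    0.3055] -0.34921983269673323
[281.3459 140.7879]
[ 164    0  115   68 4367] [223.994  23.278]
[ 529    0   31  264 4029] [549.6833  90.8667]
[ 330   15   79   79 1357] [367.9226  45.5468]
[ 254  106   56   68 1730] [287.6925 140.8832] [ 0.579 -0.282  2.808] 0.861271676300578
[ 150  125   76   63 1585] [183.9451 158.805 ]
[249 237 109  34 771] [293.8366 254.3748]
[ 179  291  195   59 6629] [271.9629 319.4218]
[    0   302   560    74 18320] [282.9252 337.397 ]
[143 415 176   5 562] [227.7295 417.6032]
0.94 3010 [ 0.5561 -0.2824  3.22  ] 0.0
0.8 2484 [ 0.5561 -0.2824  3.22  ] 0.0
0.56 1455 [ 0.5789 -0.2818  2.8017] 0.9523809523809523
0.53 2563 [ 0.5561 -0.2824  3.22  ] 0.0
```

View pics/w2.png

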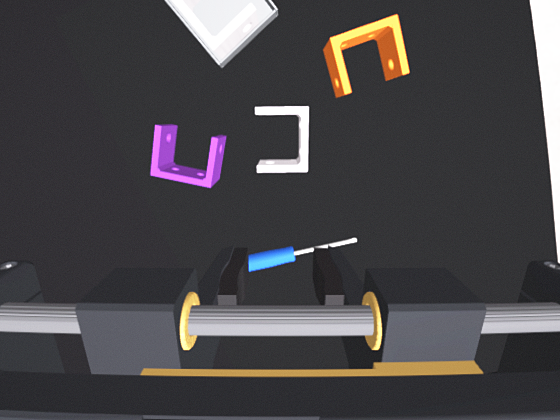

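Loose2's white silhouette is at (288,141), between purple (188,155) and orange (367,55). Fit: (0.579, -0.282, 2.803). I'll grasp the web 12 mm off its centre.

```bash
python3 -m pendant '[[[0,0,-0.0106],[0.0149,-0.0319,0.02],0.4],[[0,0,0],[0.0149,-0.0319,0.02],0.4],[[0,0,0],[0,0,0.05],0.4],[[0,0,0],[0,0,0.05],0.4],[[0,0,0],[0,0,0.04],0.4],[[0,0,0],[0,0,0],0.4]]'
python3 - <<'E'
from h import *
c=get_calibration("wrist");im=camera("wrist")
cv2.imwrite("pics/w3.png",im)
go(.6099,-.2802,.040,-.3386)
o=place(U,.579,-.282,.03,2.803)
print(proj([o[0][i] for i in (1,3,5,7)],c))
E
```

```text
time_s: 5.98
tool_pos: [0.6086, -0.2775, 0.1218]
tcp_rot: [0.986, -0.169, -0.003, -0.001]
ft_force: [-0.1, -0.0, 0.0]
gripper_width: 0.035
tool [ 0.61   -0.2789  0.1246] yaw -0.3409 | world yaw change 0.0023 -> rz -0.0023  shift before turn [0.0006 0.0013 0.0846]  shift in tool axes after turn [0.0006 0.0013 0.0846]
[[290.2483 195.4839]
 [289.304  296.4422]
 [278.6363 195.472 ]
 [278.9078 296.4089]]
```

View pics/w3.png

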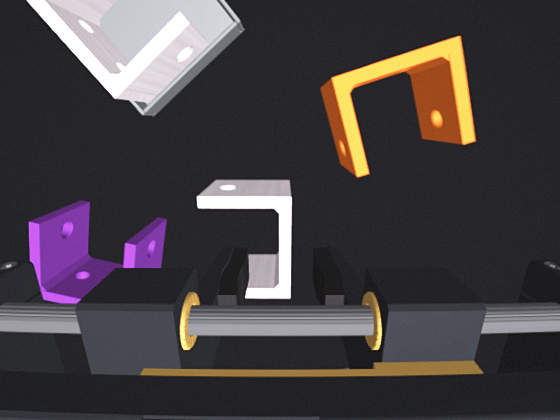

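The web top runs over columns 278–291, rows 195–297, exactly as predicted and between the fingers. Descend, grip, lift.

```bash
python3 -m pendant '[[[0,0,0],[0.0005,0.001,0.04],0.4],[[0,0,0],[0,0,0.03],0.4],[[0,0,0],[0,0,0.0146],0.4],[[0,0,0],[0,0,0],0.4],[[0,0,0],[0,0,0],0.02],[[0,0,0],[0,0,0],0.02],[[0,0,0],[0,0,0],0.02],[[0,0,0],[0,0,0],0.02],[[0,0,0],[0,0,-0.005],0.02],[[0,0,0],[0,0,-0.01],0.02],[[0,0,0],[0,0,-0.025],0.02],[[0,0,0],[0,0,-0.04],0.02],[[0,0,0],[0,0,-0.04],0.02],[[0,0,0],[0,0,0],0.02]]' 55
python3 - <<'E'
from h import *
p,r,a=tool()
# bracket held: tool->bracket transform as at grip
t=.3437;Rt=R.from_euler('z',t).as_matrix();T0=np.array([.5399,-.035,0])
# middle: centre tray (10,-29)mm, grip point at web mid plane: +28.5 x, +12 y
g=T0+Rt@np.array([.0100+.0285,-.029+.012,0]);print("place tcp xy",g)
go(g[0],g[1],.16,t)
E
```

```text
time_s: 7.78
tool_pos: [0.6121, -0.2831, 0.1662]
tcp_rot: [0.985, -0.171, 0.004, 0.001]
ft_force: [0.3, -0.7, -3.0]
gripper_width: 0.0075
place tcp xy [ 0.5819 -0.038   0.    ]
tool [ 0.6121 -0.2831  0.1662] yaw -0.3437 | world yaw change 0.6874 -> rz -0.6874  shift before turn [-0.1111 -0.2206  0.0052]  shift in tool axes after turn [ 0.0542 -0.241   0.0052]
```

```bash
python3 -m pendant '[[[0,0,0],[-0.0185,-0.0368,0],0.02],[[0,0,0],[-0.0185,-0.0368,0],0.02],[[0,0,0],[-0.0185,-0.0368,0],0.02],[[0,0,0],[-0.0185,-0.0368,0],0.02],[[0,0,0],[-0.0185,-0.0368,0],0.02],[[0,0,0],[-0.0185,-0.0368,0],0.02],[[0,0,-0.115],[0,0,0],0.02],[[0,0,-0.115],[0,0,0],0.02],[[0,0,-0.115],[0,0,0],0.02],[[0,0,-0.115],[0,0,0],0.02],[[0,0,-0.115],[0,0,0],0.02],[[0,0,-0.115],[0,0,0],0.02],[[0,0,0],[0,0,0],0.02],[[0,0,0],[0,0,0],0.02]]'
python3 - <<'E'
from h import *
c=get_calibration("wrist");im=camera("wrist")
t=.3437;p,r,a=tool()
d=np.array([np.cos(t),np.sin(t)])
go(.5819,-.038,.043,t)
# draw expected: packed, tray walls, held bracket
Rt=R.from_euler('z',a).as_matrix();h=p+Rt@[-.0285,-.012,-.010]
for B,col in((place(U,.5566,-.108,.033,.3507),(0,255,0)),(place(U,h[0],h[1],p[2]-.010,a+np.pi),(0,0,255))):
  for b in B:
    q=proj([b[i] for i in(1,3,7,5)],c).round().astype(int);cv2.polylines(im,[q],True,col,1)
cv2.imwrite("pics/w4.png",im)
E
```

```text
time_s: 9.52
tool_pos: [0.5796, -0.0362, 0.1609]
tcp_rot: [0.985, 0.171, -0.0, -0.0]
ft_force: [0.1, -0.4, -1.8]
gripper_width: 0.0076
tool [ 0.5796 -0.0361  0.161 ] yaw 0.3448 | world yaw change -0.0011 -> rz 0.0011  shift before turn [0.0016 0.0025 0.118 ]  shift in tool axes after turn [0.0016 0.0025 0.118 ]
```

View pics/w4.png

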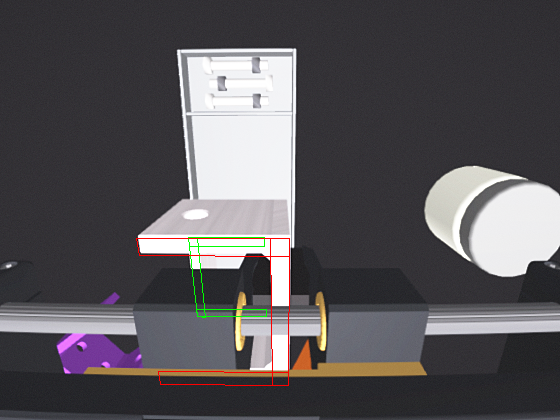

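The red prediction overlays the held bracket's top leg at (215,245) and web column 282. The packed bracket (green) lies beneath as expected. Descending.

```bash
python3 -m pendant '[[[0,0,0],[0.0016,0.0025,0.02],0.02],[[0,0,0],[0,0,0.03],0.02],[[0,0,0],[0,0,0.03],0.02],[[0,0,0],[0,0,0.02],0.02],[[0,0,0],[0,0,0.01],0.02],[[0,0,0],[0,0,0.003],0.02],[[0,0,0],[0,0,0],0.02],[[0,0,0],[0,0,0],0.02]]'
```

```text
time_s: 10.58
tool_pos: [0.5829, -0.038, 0.0489]
tcp_rot: [0.985, 0.172, 0.001, 0.0]
ft_force: [0.3, -0.6, -2.4]
gripper_width: 0.0077
```

```bash
python3 -m pendant '[[[0,0,0],[0,0,0.002],0.02],[[0,0,0],[0,0,0.001],0.02],[[0,0,0],[0,0,0.001],0.02],[[0,0,0],[0,0,0.0],0.02]]'; python3 -m pendant '[[[0,0,0],[0,0,0.001],0.02],[[0,0,0],[0,0,0],0.02]]'
```

```text
time_s: 11.08
tool_pos: [0.5824, -0.0379, 0.0448]
tcp_rot: [0.985, 0.172, 0.0, -0.0]
ft_force: [-2.3, 0.8, 5.7]
gripper_width: 0.0078
time_s: 11.32
tool_pos: [0.5824, -0.0378, 0.0448]
tcp_rot: [0.985, 0.172, 0.0, -0.001]
ft_force: [-5.5, 2.0, 16.0]
gripper_width: 0.0076
```

```bash
python3 -m pendant '[[[0,0,0],[0,0,-0.001],0.02],[[0,0,0],[0,0,0],0.22],[[0,0,0],[0,0,0],0.22],[[0,0,0],[0,0,0],0.22],[[0,0,0],[0,0,-0.01],0.22],[[0,0,0],[0,0,-0.03],0.22],[[0,0,0],[0,0,-0.05],0.22],[[0,0,0],[0,0,-0.05],0.22],[[0,0,0],[0,0,-0.05],0.4],[[0,0,0],[0,0,-0.03],0.4],[[0,0,0],[0,0.04,-0.03],0.4],[[0,0,0],[0,0,0],0.4],[[0,0,0],[0,0,0],0.4]]'
python3 - <<'E'
from h import *
c=get_calibration("wrist");im=camera("wrist");p,r,a=tool();print(p,a)
cv2.imwrite("pics/w5.png",im)
for n in("packed_center","loose2_center"):
  for d in trace(n,"wrist")[:4]:
    for z,g in((.033,(.5566,-.108,.35)),(.033,(.559,-.059,.3437+np.pi))):
      f=fit(U,d["mask"],c,z,g)
      if f[1]>.4: print(n,d["score"],d["mask"].sum(),*f)
E
```

```text
time_s: 12.95
tool_pos: [0.5954, -0.0751, 0.2939]
tcp_rot: [0.985, 0.172, -0.0, -0.0]
ft_force: [-1.2, -0.2, -0.2]
gripper_width: 0.0355
[ 0.5952 -0.0746  0.2934] 0.3473302102467377
packed_center 0.79 2203 [ 0.5566 -0.1083  0.3547] 0.9419583517944173
packed_center 0.72 1490 [ 0.5607 -0.0566  0.3138] 0.5301376364499288
packed_center 0.72 1490 [ 0.5592 -0.0573  3.4877] 0.888
loose2_center 0.71 1344 [ 0.561  -0.0573  0.3288] 0.5158459288152121
loose2_center 0.71 1344 [ 0.5597 -0.0579  3.4885] 0.8897795591182365
```

View pics/w5.png

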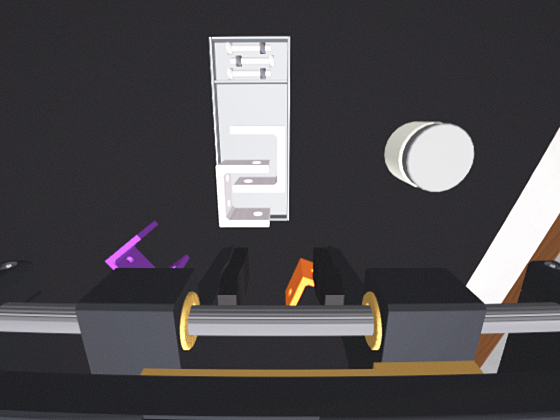

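Packed and loose2 now interlock in the tray: rows 125–190 show the middle bracket facing left, with the packed leg at row 163 in its mouth. The fit puts loose2 at tray (10.8, -27.9) mm, as planned. Next is loose1.

```bash
python3 -m pendant '[[[0,0,0],[0.0115,-0.0491,0],0.4],[[0,0,0],[0.0115,-0.0491,0],0.4],[[0,0,0],[0.0115,-0.0491,0],0.4],[[0,0,0],[0.0115,-0.0491,0],0.4],[[0,0,0],[0.0115,-0.0491,0],0.4],[[0,0,0],[0.0115,-0.0491,0],0.4],[[0,0,0],[0.0115,-0.0491,0],0.4],[[0,0,0],[0.0115,-0.0491,0],0.4],[[0,0,-0.17],[0,0,0],0.4],[[0,0,-0.17],[0,0,0],0.4],[[0,0,-0.17],[0,0,0],0.4],[[0,0,-0.17],[0,0,0],0.4],[[0,0,-0.17],[0,0,0],0.4],[[0,0,-0.17],[0,0,0],0.4],[[0,0,-0.17],[0,0,0],0.4],[[0,0,-0.17],[0,0,0],0.4],[[0,0,-0.17],[0,0,0],0.4],[[0,0,-0.17],[0,0,0],0.4],[[0,0,-0.17],[0,0,0],0.4],[[0,0,-0.17],[0,0,0],0.4]]'
python3 - <<'E'
from h import *
print(state()["q"]);go(.548,.326,.3,2.7374)
E
```

```text
time_s: 15.6
tool_pos: [0.548, 0.3255, 0.2933]
tcp_rot: [0.365, 0.931, -0.001, -0.001]
ft_force: [-0.3, 0.2, -0.2]
gripper_width: 0.0351
[-0.6956  0.4765  0.1273  1.5324 -0.0644  1.1385  1.8381]
tool [0.548  0.3255 0.2933] yaw 2.3933 | world yaw change 0.3441 -> rz -0.3441  shift before turn [ 0.0003  0.0004 -0.0067]  shift in tool axes after turn [ 0.0002  0.0004 -0.0067]
```

```bash
python3 -m pendant '[[[0,0,-0.172],[0,0,0],0.4],[[0,0,-0.172],[0,0,0],0.4],[[0,0,0],[0,0,0],0.4],[[0,0,0],[0,0,0],0.4]]'
python3 - <<'E'
from h import *
c=get_calibration("wrist");im=camera("wrist");cv2.imwrite("pics/w6.png",im)
u=proj([[.528,.28,.06]],c)[0]
for d in trace("loose1_center","wrist")[:4]:
    f=fit(U,d["mask"],c,.03,(.5284,.2804,2.7374)); print(d["score"],d["mask"].sum(),*f)
    if f[1]>.8:
        x,y,t=f[0];g=np.array([x,y])+R.from_euler('z',t).as_matrix()[:2,:2]@[-.0285,.014]
        go(g[0],g[1],.12,t)
E
```

```text
time_s: 16.1
tool_pos: [0.5485, 0.3253, 0.2937]
tcp_rot: [0.205, 0.979, -0.0, -0.0]
ft_force: [-0.6, 0.8, -0.6]
gripper_width: 0.0351
0.76 1558 [0.5277 0.2828 2.738 ] 0.9268142681426814
tool [0.5486 0.3252 0.2939] yaw 2.7289 | world yaw change 0.0091 -> rz -0.0091  shift before turn [-0.0265 -0.061   0.1739]  shift in tool axes after turn [-0.0259 -0.0612  0.1739]
```

```bash
python3 -m pendant '[[[0,0,-0.009],[-0.013,-0.0306,0.02],0.4],[[0,0,0],[-0.013,-0.0306,0.02],0.4],[[0,0,0],[0,0,0.05],0.4],[[0,0,0],[0,0,0.05],0.4],[[0,0,0],[0,0,0.034],0.4],[[0,0,0],[0,0,0],0.4],[[0,0,0],[0,0,0],0.4]]'
python3 - <<'E'
from h import *
c=get_calibration("wrist");im=camera("wrist")
x,y,t=.5277,.2828,2.738
g=np.array([x,y])+R.from_euler('z',t).as_matrix()[:2,:2]@[-.0285,.014];go(g[0],g[1],.04,t)
for b in place(U,x,y,.03,t): cv2.polylines(im,[proj([b[i] for i in(1,3,7,5)],c).round().astype(int)],True,(0,0,255),1)
cv2.imwrite("pics/w7.png",im)
E
```

```text
time_s: 17.08
tool_pos: [0.5495, 0.2591, 0.1216]
tcp_rot: [0.2, 0.98, 0.001, 0.001]
ft_force: [0.1, -0.2, -0.3]
gripper_width: 0.0349
tool [0.5498 0.2593 0.122 ] yaw 2.7392 | world yaw change -0.0012 -> rz 0.0012  shift before turn [ 0.0012 -0.0012  0.082 ]  shift in tool axes after turn [ 0.0012 -0.0012  0.082 ]
```

View pics/w7.png

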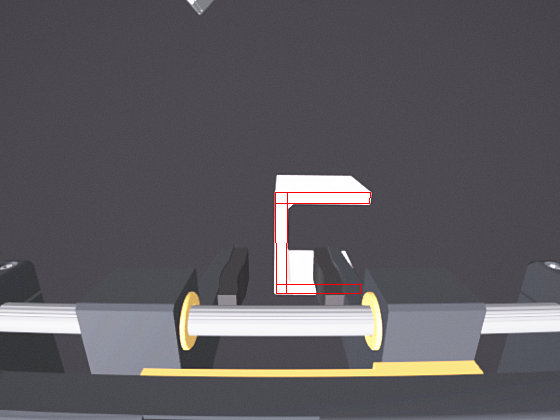

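The red prediction fits loose1's top (web at columns 276–288, legs at rows 192–204 and 285–293), and the fingers straddle the web. Descend and grip.

```bash
python3 -m pendant '[[[0,0,0],[0.001,-0.001,0.04],0.4],[[0,0,0],[0,0,0.03],0.4],[[0,0,0],[0,0,0.012],0.4],[[0,0,0],[0,0,0],0.4],[[0,0,0],[0,0,0],0.02],[[0,0,0],[0,0,0],0.02],[[0,0,0],[0,0,0],0.02],[[0,0,0],[0,0,0],0.02],[[0,0,0],[0,0,-0.005],0.02],[[0,0,0],[0,0,-0.01],0.02],[[0,0,0],[0,0,-0.025],0.02],[[0,0,0],[0,0,-0.04],0.02],[[0,0,0],[0,0,-0.04],0.02],[[0,0,0],[0,0,0],0.02],[[0,0,0],[0,0,0],0.02]]' 55
python3 - <<'E'
from h import *
t=.3437;Rt=R.from_euler('z',t).as_matrix();T0=np.array([.5399,-.035,0])
g=T0+Rt@np.array([-.0095-.0285,.015+.014,0]);print("place tcp xy",g)
go(g[0],g[1],.16,t)
E
```

```text
time_s: 19.0
tool_pos: [0.5464, 0.2578, 0.1574]
tcp_rot: [0.2, 0.98, -0.0, -0.001]
ft_force: [-1.5, -0.8, -2.5]
gripper_width: 0.0076
place tcp xy [ 0.4944 -0.0205  0.    ]
tool [0.5464 0.2578 0.1574] yaw 2.7398 | world yaw change -2.3961 -> rz 2.3961  shift before turn [-0.0609 -0.2765 -0.0024]  shift in tool axes after turn [-0.1428  0.2444 -0.0024]
```

```bash
python3 -m pendant '[[[0,0,0],[-0.0101,-0.0461,-0.001],0.02],[[0,0,0],[-0.0101,-0.0461,-0.001],0.02],[[0,0,0],[-0.0101,-0.0461,-0.001],0.02],[[0,0,0],[-0.0101,-0.0461,-0.001],0.02],[[0,0,0],[-0.0101,-0.0461,0],0.02],[[0,0,0],[-0.0101,-0.0461,0],0.02],[[0,0,0.171],[0,0,0],0.02],[[0,0,0.171],[0,0,0],0.02],[[0,0,0.171],[0,0,0],0.02],[[0,0,0.171],[0,0,0],0.02],[[0,0,0.171],[0,0,0],0.02],[[0,0,0.171],[0,0,0],0.02],[[0,0,0.171],[0,0,0],0.02],[[0,0,0.171],[0,0,0],0.02],[[0,0,0.171],[0,0,0],0.02],[[0,0,0.171],[0,0,0],0.02],[[0,0,0.171],[0,0,0],0.02],[[0,0,0.171],[0,0,0],0.02],[[0,0,0.171],[0,0,0],0.02],[[0,0,0.171],[0,0,0],0.02]]'
python3 -m pendant '[[[0,0,0],[0,0,0],0.02],[[0,0,0],[0,0,0],0.02]]'
python3 - <<'E'
from h import *
c=get_calibration("wrist");im=camera("wrist");p,r,a=tool()
go(.4944,-.0205,.043,.3437)
h=p+R.from_euler('z',a).as_matrix()@[.0285,-.014,-.010]
for b in place(U,h[0],h[1],h[2],a): cv2.polylines(im,[proj([b[i] for i in(1,3,7,5)],c).round().astype(int)],True,(0,0,255),1)
cv2.polylines(im,[proj(place(T,.5399,-.035,0,.3437)[0][[1,3,7,5]],c).round().astype(int)],True,(0,255,0),1)
cv2.imwrite("pics/w8.png",im)
E
```

```text
time_s: 21.5
tool_pos: [0.4935, -0.0202, 0.1607]
tcp_rot: [0.986, 0.169, -0.002, 0.0]
ft_force: [0.6, 0.3, -2.8]
gripper_width: 0.0076
time_s: 21.75
tool_pos: [0.4942, -0.0202, 0.1615]
tcp_rot: [0.985, 0.174, -0.001, 0.0]
ft_force: [-0.2, -0.2, -3.1]
gripper_width: 0.0077
tool [ 0.4944 -0.0202  0.1617] yaw 0.3483 | world yaw change -0.0046 -> rz 0.0046  shift before turn [0.     0.0003 0.1187]  shift in tool axes after turn [0.     0.0003 0.1187]
```

View pics/w8.png

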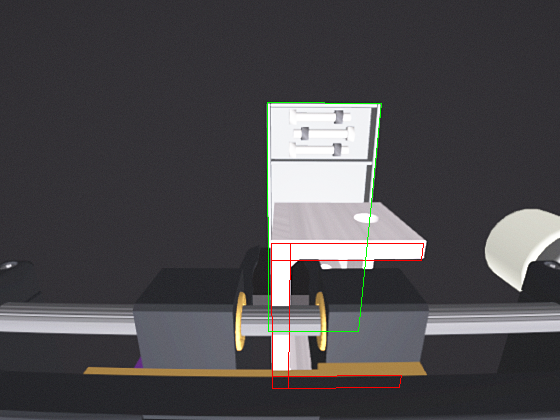

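The held bracket matches its prediction (leg at rows 243–259, web at columns 272–290). The tray outline matches too, with the mouth to the right. Descending in slow steps.

```bash
python3 -m pendant '[[[0,0,0.0046],[0,0.0003,0.02],0.02],[[0,0,0],[0,0,0.03],0.02],[[0,0,0],[0,0,0.03],0.02],[[0,0,0],[0,0,0.02],0.02],[[0,0,0],[0,0,0.01],0.02],[[0,0,0],[0,0,0.004],0.02],[[0,0,0],[0,0,0],0.02],[[0,0,0],[0,0,0],0.02]]'; python3 -m pendant '[[[0,0,0],[0,0,0.001],0.02],[[0,0,0],[0,0,0.001],0.02],[[0,0,0],[0,0,0],0.02]]'
```

```text
time_s: 22.8
tool_pos: [0.4954, -0.0205, 0.0487]
tcp_rot: [0.985, 0.17, 0.001, 0.0]
ft_force: [-0.5, -0.2, -2.9]
gripper_width: 0.0078
time_s: 23.18
tool_pos: [0.4949, -0.0204, 0.0461]
tcp_rot: [0.985, 0.17, -0.0, -0.0]
ft_force: [-0.8, -0.2, -2.2]
gripper_width: 0.0073
```

```bash
python3 -m pendant '[[[0,0,0],[0,0,0.001],0.02],[[0,0,0],[0,0,0.001],0.02],[[0,0,0],[0,0,0],0.02]]'; python3 -m pendant '[[[0,0,0],[0,0,0.001],0.02],[[0,0,0],[0,0,0],0.02]]'
```

```text
time_s: 23.55
tool_pos: [0.4948, -0.0205, 0.044]
tcp_rot: [0.985, 0.17, -0.0, -0.0]
ft_force: [-0.3, -0.1, -2.6]
gripper_width: 0.0074
time_s: 23.8
tool_pos: [0.4949, -0.0205, 0.0431]
tcp_rot: [0.985, 0.17, -0.0, 0.0]
ft_force: [-0.4, 0.4, -2.2]
gripper_width: 0.0075
```

```bash
python3 -m pendant '[[[0,0,0],[0,0,0.001],0.02],[[0,0,0],[0,0,0],0.02]]'; python3 -m pendant '[[[0,0,0],[0,0,0.001],0.02],[[0,0,0],[0,0,0],0.02]]'
```

```text
time_s: 24.05
tool_pos: [0.4949, -0.0205, 0.0421]
tcp_rot: [0.985, 0.17, -0.0, -0.0]
ft_force: [-0.2, -0.5, -3.3]
gripper_width: 0.0075
time_s: 24.3
tool_pos: [0.4949, -0.0205, 0.0418]
tcp_rot: [0.986, 0.17, 0.0, -0.0]
ft_force: [-2.6, 1.1, 10.6]
gripper_width: 0.0078
```

Floor contact at z = 0.042. Release, retreat, and check.

```bash
python3 -m pendant '[[[0,0,0],[0,0,-0.0005],0.02],[[0,0,0],[0,0,0],0.22],[[0,0,0],[0,0,0],0.22],[[0,0,0],[0,0,0],0.22],[[0,0,0],[0,0,-0.01],0.22],[[0,0,0],[0,0,-0.03],0.22],[[0,0,0],[0,0,-0.05],0.22],[[0,0,0],[0,0,-0.05],0.22],[[0,0,0],[0,0,-0.05],0.4],[[0,0,0],[0.03,0.02,-0.03],0.4],[[0,0,0],[0.03,0.04,-0.03],0.4],[[0,0,0],[0,0,0],0.4],[[0,0,0],[0,0,0],0.4]]'
python3 - <<'E'
from h import *
c=get_calibration("wrist");im=camera("wrist")
t=.3437;Rt=R.from_euler('z',t).as_matrix()[:2,:2];T0=np.array([.5399,-.035])
C=[("packed",.5566,-.1083,.35),("l2",.5595,-.0576,3.488),("l1",*(T0+Rt@[-.0095,.015]),t)]
for n in("packed_center","loose2_center"):
  for d in trace(n,"wrist")[:5]:
    u=np.argwhere(d["mask"]).mean(0)[::-1]
    k=min(C,key=lambda q:np.hypot(*(proj([[q[1],q[2],.035]],c)[0]-u)))
    f=fit(U,d["mask"],c,.033,k[1:])
    if f[1]>.4: print(k[0],round(d["score"],2),d["mask"].sum(),*f,"tray mm",1e3*Rt.T@(f[0][:2]-T0))
cv2.imwrite("pics/w9.png",cv2.resize(im[10:270,130:400],None,fx=2.2,fy=2.2))
for n in("tub","spanner","driver"):
  camera("top");print(n,[d["xyz"] for d in pinpoint(n,"top")[:1]])
E
```

```text
time_s: 25.92
tool_pos: [0.5705, -0.0568, 0.2912]
tcp_rot: [0.986, 0.169, -0.001, -0.0]
ft_force: [-0.1, 0.1, -0.3]
gripper_width: 0.0353
packed 0.9 2232 [ 0.5569 -0.1082  0.348 ] 0.962439239946973 tray mm [ -8.7012 -74.6741]
l2 0.74 1692 [ 0.5596 -0.0575  3.4841] 0.9324847814056447 tray mm [ 10.914  -27.8444]
tub [[0.7609, 0.0151, -0.0011]]
spanner [[0.5627, 0.4695, -0.0005]]
driver [[0.5336, -0.4561, -0.003]]
```

View pics/w9.png

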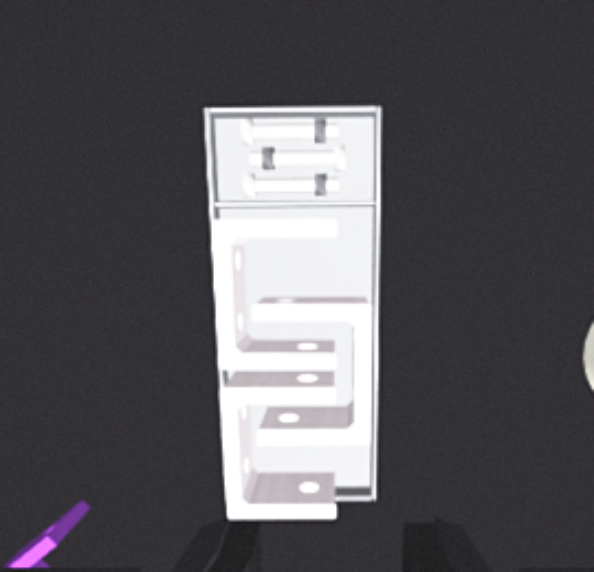

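All three brackets interlock: loose1's web is at crop (225,300), its legs at rows 230 and 358, and the middle leg at row 310 is in its mouth. The network gave no loose1 mask, so I check its pose and seating with an overlay from two cameras.

Run:
```python
from h import *
out=[]
t=.3437;Rt=R.from_euler('z',t).as_matrix()[:2,:2];T0=np.array([.5399,-.035]);q=T0+Rt@[-.0095,.015]
for n,(r0,r1,c0,c1) in(("wrist",(80,220,200,330)),("scene",(185,260,210,285))):
  c=get_calibration(n);im=camera(n);S=4 if n=="wrist" else 7.46
  b=cv2.resize(im[r0:r1,c0:c1],None,fx=S,fy=S,interpolation=cv2.INTER_CUBIC)
  for B in(place(U,q[0],q[1],.033,t),place(U,.5596,-.0575,.033,3.484),place(U,.5569,-.1082,.033,.348)):
    for x in B: cv2.polylines(b,[((proj([x[i] for i in(1,3,7,5)],c)+.5-[c0,r0])*S).round().astype(int)],True,(0,0,255),1)
  out.append(cv2.resize(b,(390,420) if n=="wrist" else (410,420)))
cv2.imwrite("pics/f.png",np.hstack(out))
```

```text
(no output)
```

View pics/f.png

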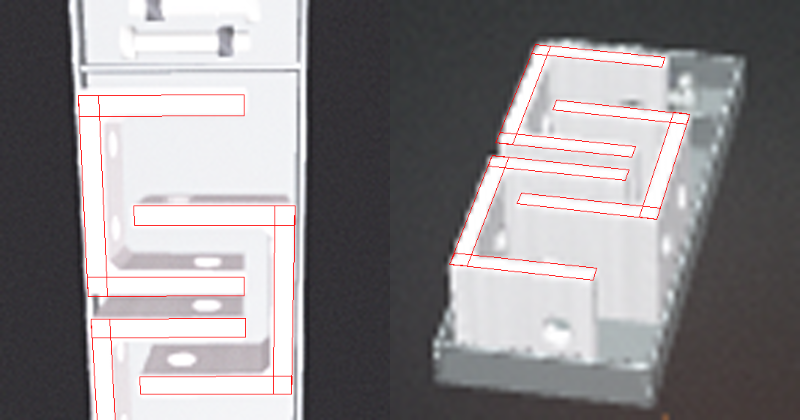

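In both cameras the predicted tops (centres 33 mm up) of all three brackets lie on the image edges, so all three are seated. The gripper is clear, so I hand in.

```bash
python3 -c "
from plant import *
print(state()['time_s']);close_job()"
```

```text
26.475
the job is handed in; nothing more can be done
```

All three U-brackets are packed in the long bay, interlocked, and I handed the job in at 26.5 s of the 58 s allowed. I gripped each loose bracket by its web and lowered it in small steps until it touched the floor. Loose2 went in the middle facing −x, and loose1 at the +y end facing +x.

| Bracket | Centre in tray frame, x / y (mm) | How checked |
|---|---|---|
| packed | −8.7 / −74.7 | silhouette fit, wrist camera |
| loose2 | 10.9 / −27.8 | silhouette fit, wrist camera |
| loose1 | about −9.5 / 15 | overlay only |

- **Seating:** the outlines of all three, drawn at seated height, lay on the image edges in both the wrist and scene cameras. The legs interlock about 45 mm deep.
- **Loose1:** its final pose rests on the overlay and the floor contact, because the network gave no mask for it in the tray.
- **Tub, spanner and screwdriver:** they were found within 5 mm of their first readings, which is about the detector's accuracy.
- **Gripper:** it stood clear at z = 0.29 m when I handed in.
- **Trouble on the way:** in the first top view the network missed loose2 and masked the packed bracket only in part, so I measured both with the wrist camera.

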